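# Gauge the capped boss with a spring-tipped probe

### The arm

A 6-joint arm with a two-finger parallel gripper is mounted at the origin on the work surface. World frame = base frame: x ahead of the robot, y to its left, z up, the work surface at z = 0. Lengths are in m, angles in rad, forces in N, time in s.
With the tool pointing down it reaches from about 0.3 to 0.825 m from the base axis. Payload 5.4 kg.
Tool frame: the origin (TCP) lies at the very end of the fingers, on their centre line; the grasp point (between the pads) lies 19 mm behind it; z points along the fingers, y is the line along which they close (so a half turn about z gives the same grasp; the last joint's range is limited). The gripper opens to 92 mm and grips with 3 to 60 N. Pads are 20 mm wide; open, the fingers measure 128 mm over their backs; the gripper's body (75 mm by 189 mm) begins 69 mm behind the grasp point.
Start: joints at [1.044, 0.158, 1.597, -0, 1.386, -0.21], TCP at [0.179, 0.546, 0.215] pointing down, gripper open.
Joint ranges: [-2.91, 2.91], [-0.94, 2.29], [0.18, 2.7], [-1.29, 4.43], [0.17, 2.64], [-3, 3]. Speed limits (rad/s): [2.57, 2.57, 3.14, 3.14, 3.14, 3.14].

### API

Orientations are given as a rotation vector (axis times angle).
In Python, from workcell import bot gives the robot as it stands. Calls block until the motion is done:
- bot.goto(position, orientation): joint-space move of the TCP to a pose.
- bot.line_to(position, rot=None, max_speed=0.15): straight line of the TCP; rot=None keeps the orientation; max_speed is the mean speed in m/s.
- bot.set_joints(angles): joint-space move.
- bot.set_gripper(opening, newtons=None): opening from 0.0 (shut) to 1.0 (fully open); newtons is the grip in N (None keeps the last); returns when the fingers have stopped.
- bot.hold(seconds).
- bot.inverse_kinematics(position, orientation): joint angles nearest the present ones, or None.
- bot.read_camera(name): name is "side" or "top" or "wrist"; returns a dict with "pixels" (420x560x3 uint8, blue, green, red), "fx", "fy", "cx", "cy" (pixels), "R" (3x3) and "t" (3): a world point X has camera coordinates R X + t. Camera axes: x right, y down, z forward; pixel columns grow to the right and rows downward; lengths in m; the calibration is good to about 2 mm. A picture is of the moment at which its call begins. There is no depth.
A pose or a line that the arm cannot do raises bot.MotionError and nothing moves.
- bot.job_done(): hands the job in; it is judged then, once.
Readings, each from a call of its own:
- bot.current_clock(): time.
- bot.current_joints(): joint angles.
- bot.current_joint_vel(): joint speeds.
- bot.current_effort(): joint torques, N m.
- bot.current_ee_pos(): TCP position.
- bot.current_tool_rot(): TCP orientation.
- bot.current_contact_force(): force on the tool from outside, world axes, zero at the start.
- bot.current_ft_torque(): the same for the moment, N m.
- bot.current_opening(): opening from 0.0 (shut) to 1.0 (fully open).
- bot.current_grip_force(): force on a finger pad.
Only numpy, scipy, OpenCV 4.12 (cv2) and the standard library are available. Lean on these libraries where they do the work, as an engineer would, in place of code of your own. Each camera call takes 0.05 s, during which the arm holds its last target. There are 200 camera calls.

### The job

First take the red protective cap off the sloping boss of the aluminium housing and leave it lying in the yellow tray. Then lift the orange probe out of its stand and hold its brass tip on the blue spot on top of the boss, square to that sloping face, pressing lightly (never hard) so that the spring tip is pushed about half way in; finish while still holding it there. Do not disturb the steel hub, the screwdriver or the blue jar.

Things in the scene. Friction and masses are not known exactly. Their poses are not given: they have to be found in the camera images.
- housing: Aluminium housing, fixed on the fixture: round flange 90 mm across, 26 mm thick, with a boss 44 mm across and 14 mm high. Origin: centre of the boss's flat top (the test face), 88 mm above the table; z is that face's outward normal, leaning 20 degrees (0.35 rad) from vertical to the fixture's -x side, roughly towards the robot. Its y axis is level.
- spot (a point): Blue painted dot 14 mm across in the centre of the boss's top, hidden by the cap at first. Origin on the surface, z along the face's outward normal.
- fixture: Dark steel fixture, fixed to the table, base plate 150 x 150 x 14 mm with a wedge that carries the housing. Origin at the centre of its underside, z up.
- cap: Loose red plastic cap, 45 g, over the boss and sloping with it; comes off along its z. Skirt 54 mm outside, 48 inside; 4 mm roof, its top 16 mm above the origin, resting on the boss (skirt reaches 12 mm down the boss); on the roof a round knob 20 mm across, up to 42 mm above the origin. Origin: centre of the open lower rim; z is its axis, up through the knob.
- tray: Yellow open tray, fixed, outside 150 (x) x 130 (y) x 35 mm high, walls and floor 4 to 5 mm. Origin at the centre of its underside, z up.
- stand: Black block, fixed, 85 x 85 x 55 mm high, with an upright 25.5 mm round hole through its centre in which the probe stands. Origin at the centre of its underside, z up.
- probe: Cordless probe, 175 g, upright in the stand. Origin: centre of the steel nose's lower end, 25 mm above the table at first; z along its axis to its head. Nose 22 mm across to 30 mm (all in the hole); collar 38 mm across, 30 to 38 mm, resting on the stand; orange square grip 24 x 24 mm (sides along its x, y), 38 to 108 mm; end button to 116 mm. May be turned about z.
- probe_tip (a point): End of the brass spring tip (9 mm across, rounded), on the probe's axis 16 mm below the probe's origin when not pressed.
- plunger (a joint): How far the spring tip is pushed into the probe, m: 0 out, 0.010 fully in (half way: 0.005). The spring gives about 2 N at 0, 5 N half way and 8 N fully in; beyond that the probe is rigid.
- hub: Bystander: loose turned steel hub, 64 mm across, 34 mm high, origin under its centre.
- screwdriver: Bystander: loose screwdriver lying on the table, about 200 mm long, handle to its -x.
- tin: Bystander: small closed blue plastic jar with a black cap, 52 mm across, 50 mm high, origin under its centre.
Mind the look-alikes: they are no part of the job. What is meant by the probe is not pink or turquoise, and is the smaller of those in its own colour.

How it is judged:
By the outcome, as a careful person would: the job done as asked, in the order asked, and still so for the second after the job is handed in, while the arm keeps its last pose, push and grip.
It also fails if it takes over 58 s, if anything falls off the work surface, if the arm or the gripper's body presses on something with over 40 N, if the wrist force passes 120 N, or if a joint passes its speed limit or range.

## Working session

There is one attempt and no reset: what is moved stays moved. The work goes in short steps, each a Python script; the robot and the scene stay as the last script left them, time stands still between calls to the robot, and variables do not carry over. Pictures are saved under pics/ and viewed, at most 10 in all, crops included, and the job is handed in when it is done.

```bash
ls; mkdir -p pics; python3 - <<'E'
from workcell import bot
import cv2,numpy as np
for n in("side","top"):
    c=bot.read_camera(n); cv2.imwrite(f"pics/{n}0.png",c["pixels"]); np.savez(f"{n}0.npz",**c)
    print(n,c["fx"],c["cx"],c["cy"],(-c["R"].T@c["t"]).round(3),c["R"].round(3).tolist())
E
```

```text
pics
side 467.65453541216095 281.2566792556914 211.4501242596105 [0.474 0.859 0.692] [[-0.997, -0.067, -0.024], [-0.016, 0.54, -0.841], [0.069, -0.839, -0.54]]
top 468.82479266928806 279.1567573154078 206.39035134649004 [ 0.294 -0.104  1.389] [[-0.011, -1.0, 0.0], [-0.98, 0.011, -0.201], [0.201, -0.003, -0.98]]
```

View pics/side0.png

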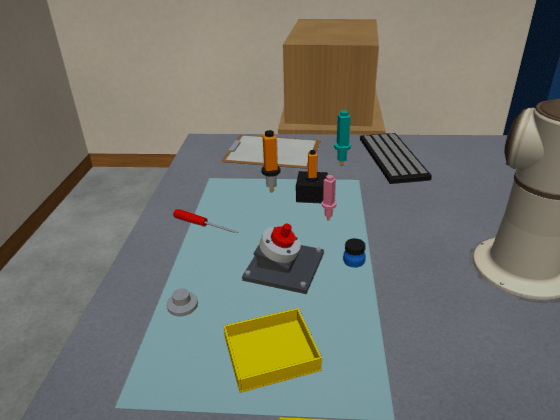

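View pics/top0.png

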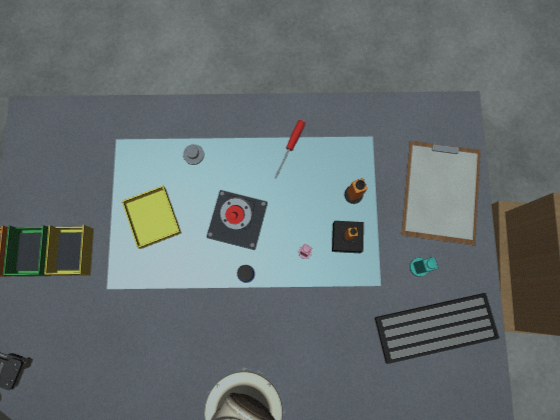

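The side view shows the fixture at about (285,262), the cap knob at (286,230), the probe and stand at (312,180) and the tray at (271,348). In the top view the fixture is at (238,218), the stand at (348,237) and the tray at (152,217). The large orange, pink and turquoise probes are decoys. Next I'll enlarge the key areas.

```bash
python3 - <<'E'
import cv2,numpy as np
def crop(f,x,y,w,h,k):
    im=cv2.resize(cv2.imread(f)[y:y+h,x:x+w],None,fx=k,fy=k,interpolation=cv2.INTER_CUBIC)
    for i in range(0,w,10):
        cv2.putText(im,str(x+i),(i*k,8),0,.3,(255,255,255),1); cv2.line(im,(i*k,10),(i*k,14),(255,255,255),1)
    for i in range(10,h,10):
        cv2.putText(im,str(y+i),(0,i*k+3),0,.3,(255,255,255),1);cv2.line(im,(20,i*k),(24,i*k),(255,255,255),1)
    return im
T,S="pics/top0.png","pics/side0.png"
a=np.hstack([crop(T,200,180,80,75,5),crop(T,315,200,80,75,5)])
b=crop(S,235,210,100,85,4); b2=crop(S,280,140,100,85,4)
m=np.vstack([a[:375,:],]); cv2.imwrite("pics/c1.png",m)
cv2.imwrite("pics/c2.png",np.hstack([b,b2]))
E
```

```text
(no output)
```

View pics/c1.png

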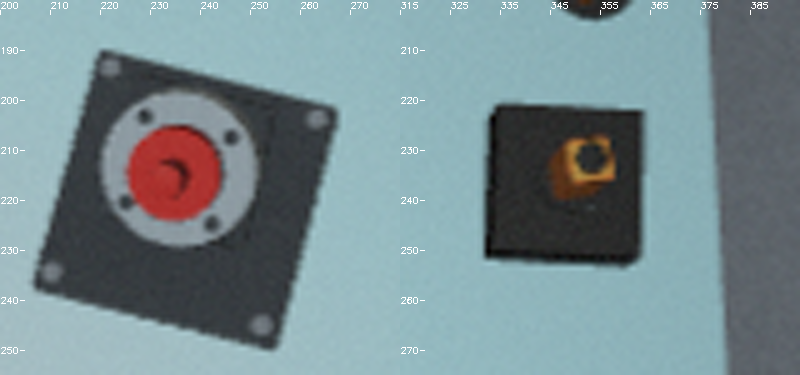

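View pics/c2.png

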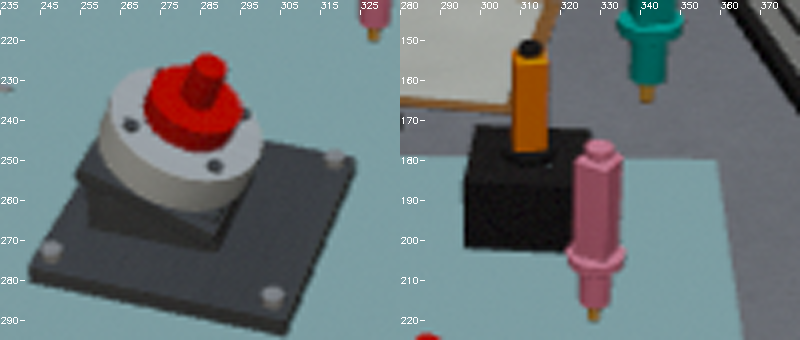

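The crops are clear. In the top view the plate corners are at (220,190), (268,201), (255,250) and (207,238), and the probe button is at (353,231). In the side view the knob top is at (287,225). I'll fit poses from the silhouettes in both views.

```bash
cat > h.py <<'E'
import numpy as np, cv2
from scipy.spatial.transform import Rotation as Ro
from scipy.optimize import least_squares
def proj(c,X):
    p=np.atleast_2d(X)@c["R"].T+c["t"]
    return np.c_[c["fx"]*p[:,0]/p[:,2]+c["cx"],c["fy"]*p[:,1]/p[:,2]+c["cy"]]
def bbox(p): return np.r_[p.min(0),p.max(0)]   # l,t,r,b
A=np.linspace(0,2*np.pi,72)
def cyl(r,z0,z1): return np.vstack([np.c_[r*np.cos(A),r*np.sin(A),0*A+z] for z in(z0,z1)])
def box(a,b,z0,z1): return np.array([[x,y,z] for z in(z0,z1) for x,y in((a,b),(a,-b),(-a,-b),(-a,b))])
def Rf(yaw): return Ro.from_euler("z",yaw)*Ro.from_euler("y",-np.radians(20))  # housing frame
E
python3 - <<'E'
from h import *
T=dict(np.load("top0.npz")); S=dict(np.load("side0.npz"))
k=lambda pts,x0,y0,s,sx=0:[((u-sx+.5)/s-.5+x0,(v+.5)/s-.5+y0) for u,v in pts]
# fixture
top=np.array(k([(338,107),(102,50),(35,288),(275,350)],200,180,5)) # ++? order set below
sid=np.array(k([(30,273),(287,325),(355,160)],235,210,4)) # plate top corners: left, bottom, right
def fx(q):
    Rz=Ro.from_euler("z",q[2]); W=lambda s:Rz.apply(np.array([[a*.075,b*.075,.014] for a,b in s]))+[q[0],q[1],0]
    r=(proj(T,W([(1,-1),(1,1),(-1,1),(-1,-1)]))-top).ravel()
    return np.r_[r,(proj(S,W([(1,1),(-1,1),(-1,-1)]))-sid).ravel()]
f=least_squares(fx,[.5,0,-.27],loss="soft_l1"); print("fix",f.x.round(4),f.fun.round(1))
yaw=f.x[2]
def hs(q,full=0):
    R=Rf(yaw); W=lambda P:R.apply(P)+[q[0],q[1],.088]
    fl=W(cyl(.045,-.014,-.040)); cp=W(cyl(.027,-.012,.004)); kn=W(cyl(.01,.004,.03))
    bt=np.array(k([(101,90),(260,248)],200,180,5)).ravel(); bs=np.array(k([(99,67),(262,213)],235,210,4)).ravel()
    ct=np.array(k([(127,124),(222,222)],200,180,5)).ravel(); cs=np.array(k([(144,67),(244,151)],235,210,4)).ravel()
    ks=np.array(k([(185,53),(228,108)],235,210,4)).ravel()
    return np.r_[bbox(proj(T,fl))-bt,(bbox(proj(S,fl))-bs)[[0,2,3]],bbox(proj(T,cp))-ct,(bbox(proj(S,cp))-cs)[[0,2,3]],(bbox(proj(S,kn))-ks)[[1,2]]]
g=least_squares(hs,[f.x[0],f.x[1]],loss="soft_l1"); print("house",g.x.round(4),g.fun.round(1))
print("in fixture",Ro.from_euler("z",-yaw).apply([*(g.x-f.x[:2]),0]).round(4))
gt=np.array(k([(567,137),(610,135),(615,181),(568,183)],315,200,5,400))
def pr(q):
    P=Ro.from_euler("z",q[2]).apply(box(.012,.012,.133,.133)[:4])+[q[0],q[1],0]
    P=P[[0,1,2,3]] # (+,+) is upper left
    gb=np.array(k([(512,50),(550,152)],280,140,4,400)).ravel()
    full=Ro.from_euler("z",q[2]).apply(box(.012,.012,.063,.133))+[q[0],q[1],0]
    return np.r_[(proj(T,P)-gt).ravel(),(bbox(proj(S,full))-gb)]
p=least_squares(pr,[.47,-.22,0],loss="soft_l1"); print("probe",p.x.round(4),p.fun.round(1))
# stand
def st(q):
    full=Ro.from_euler("z",q[2]).apply(box(.0425,.0425,0,.055))+[q[0],q[1],0]
    b=np.array(k([(485,104),(644,267)],315,200,5,400)).ravel(); sb=np.array(k([(463,124),(596,255)],280,140,4,400)).ravel()
    ur=np.array(k([(495,104),(644,112)],315,200,5,400))
    return np.r_[bbox(proj(T,full))-b,(bbox(proj(S,full))-sb)[:2],(proj(T,full[[4,5]])-ur).ravel()]
s=least_squares(st,[.47,-.22,-.05],loss="soft_l1"); print("stand",s.x.round(4),s.fun.round(1))
# tray: yellow mask in top
m=cv2.inRange(cv2.cvtColor(T["pixels"],cv2.COLOR_BGR2HSV),(22,120,80),(35,255,255)); m[:,:110]=0
c=max(cv2.findContours(m,0,2)[0],key=cv2.contourArea); r=cv2.minAreaRect(c); print(r)
def tr(q):
    full=Ro.from_euler("z",q[2]).apply(box(.075,.065,0,.035))+[q[0],q[1],0]
    hull=cv2.boxPoints(cv2.minAreaRect(proj(T,full).astype(np.float32))); b=cv2.boxPoints(r)
    return np.min(np.linalg.norm(hull[:,None]-b[None],axis=2),axis=1)
for y0 in(.35,.35-1.57):
    t=least_squares(tr,[.5,.33,y0]); print("tray",t.x.round(4),t.fun.round(1))
E
```

```text
fix [ 0.5393  0.0202 -0.2556] [-0.1  0.  -1.1 -0.4 -1.3 -0.1 -0.1 -0.2 -0.6 -1.4  0.5 -0.9  0.7 -0.7]
house [0.5394 0.0193] [-0.  -0.8  0.6 -0.1 -0.3  0.6  0.3 -0.3 -0.1  0.6 -0.  -0.3  0.1  1.
 -0.   0.6]
in fixture [ 0.0003 -0.0008  0.    ]
probe [ 0.4802 -0.3048  0.0269] [-0.1  0.3  0.1  0.3 -0.2 -0.1  0.3 -0.2  0.  -0.5 -0.4  0.6]
stand [ 0.4799 -0.3051 -0.0534] [-0.3  0.   0.1  0.   0.3  0.5  0.4  0.   0.1 -0.4]
((150.47999572753906, 216.86001586914062), (50.755062103271484, 44.81977844238281), 70.55996704101562)
tray [0.5484 0.2737 0.3642] [1.6 1.6 1.6 1.6]
tray [ 0.5485  0.2732 -1.212 ] [5.9 5.2 6.2 5. ]
```

Both views agree to within about 1 px, so I'll take off the cap.

```bash
cat >> h.py <<'E'
YAW=-0.2556; H=np.array([.5394,.0193,.088]); RH=Rf(YAW); N=RH.apply([0,0,1])
PR=np.array([.4801,-.3049,.025])
def tools(zdir,ydir):  # both half-turn choices of tool rotation vector
    z=np.array(zdir)/np.linalg.norm(zdir); out=[]
    for s in(1,-1):
        y=s*np.array(ydir,float); y-=z*(y@z); y/=np.linalg.norm(y)
        out.append(Ro.from_matrix(np.c_[np.cross(y,z),y,z]).as_rotvec())
    return out
E
python3 - <<'E'
from h import *
from workcell import bot
print(bot.current_clock(),bot.current_tool_rot())
yh=RH.apply([0,1,0])
for n,p,z,y in[("cap",H+.1*N,-N,yh),("tray",[.548,.273,.1],[0,0,-1],[np.sin(-.364),np.cos(.364),0]),("tray2",[.548,.273,.1],[0,0,-1],[np.cos(.364),np.sin(.364),0]),
  ("probe",PR+[0,0,.16],[0,0,-1],[0,1,0]),("probex",PR+[0,0,.16],[0,0,-1],[1,0,0]),("press",H+.08*N,-N,yh),("pressx",H+.08*N,-N,RH.apply([1,0,0]))]:
    for r in tools(z,y):
        q=bot.inverse_kinematics(p,r); print(n,np.round(r,2),None if q is None else np.round(q,2))
E
```

```text
0.1 [-4.95476023e-01 -3.10168277e+00  2.43604466e-03]
cap [ 0.36  2.77 -0.06] [-0.16 -0.27  2.11 -0.04  0.95 -1.46]
cap [ 3.03 -0.39  0.53] [-0.16 -0.27  2.11 -0.04  0.95  1.68]
tray [ 0.57 -3.09 -0.  ] [ 0.27  0.36  1.59  0.    1.19 -1.67]
tray [3.09 0.57 0.  ] [ 0.27  0.36  1.59 -0.    1.19  1.47]
tray2 [1.78 2.59 0.  ] [ 0.27  0.36  1.59 -0.    1.19 -0.1 ]
tray2 [ 2.59 -1.78  0.  ] None
probe [0.   3.14 0.  ] [-0.78  0.17  1.65  0.    1.33 -2.35]
probe [3.14 0.   0.  ] [-0.78  0.17  1.65 -0.    1.33  0.79]
probex [2.22 2.22 0.  ] [-0.78  0.17  1.65 -0.    1.33 -0.78]
probex [ 2.22 -2.22  0.  ] [-0.78  0.17  1.65 -0.    1.33  2.36]
press [ 0.36  2.77 -0.06] [-0.16 -0.22  2.11 -0.04  0.9  -1.46]
press [ 3.03 -0.39  0.53] [-0.16 -0.22  2.11 -0.04  0.9   1.68]
pressx [2.26 1.74 0.31] [-0.16 -0.22  2.11 -0.04  0.9   0.11]
pressx [-1.77  2.3  -0.4 ] None
```

```bash
python3 - <<'E'
from h import *
from workcell import bot
r=tools(-N,RH.apply([0,1,0]))[0]
bot.goto(H+.09*N,r); print(bot.current_clock())
bot.set_gripper(.55,25)
bot.line_to(H+.006*N,r,.12)
F=lambda:np.round(bot.current_contact_force(),1)
print(F(),bot.current_ee_pos()-H-.006*N)
bot.set_gripper(0); print("grip",bot.current_opening()*92,bot.current_grip_force(),F(),bot.current_clock())
bot.line_to(H+.07*N,r,.12); print(F(),bot.current_opening()*92,bot.current_clock())
c=bot.read_camera("side"); cv2.imwrite("pics/s1.png",c["pixels"])
E
```

```text
2.2917
[ 0.2  0.3 -0.4] [ 4.35527606e-04 -3.92860562e-05  6.45514184e-04]
grip 19.097139617532527 25.001344084739685 [-1.8 -0.   2.2] 4.4667
[-1.1  0.1 -1.5] 19.401256345242604 5.15
```

View pics/s1.png

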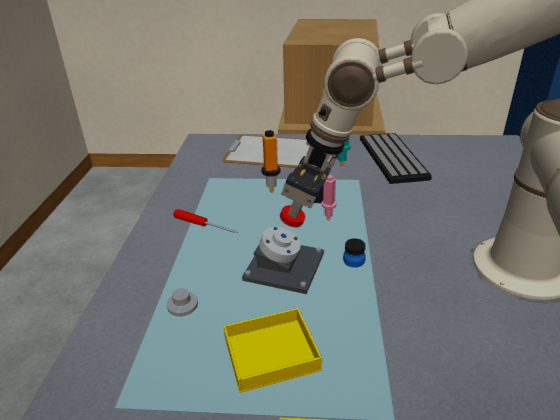

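The cap is off and held at (292,214) in the side view. The bare boss shows the blue spot at about (283,236). Next it goes in the tray.

```bash
python3 - <<'E'
from h import *
from workcell import bot
r=tools([0,0,-1],[-np.sin(.364),np.cos(.364),0])[0]
t=np.array([.548,.273,0]); F=lambda:np.round(bot.current_contact_force(),1)
bot.line_to(H+.11*N)
bot.goto(t+[0,0,.13],r); print(F())
bot.line_to(t+[0,0,.03],None,.1); print(F())
bot.line_to(t+[0,0,.0245],None,.03); print(F(),bot.current_clock())
bot.set_gripper(.5); bot.line_to(t+[0,0,.16],None,.15)
bot.goto(PR+[0,0,.23],tools([0,0,-1],[np.sin(.027)*-1,1,0])[1])
for n in("top","side","wrist"):
    c=bot.read_camera(n); np.savez(n+"2.npz",**c); cv2.imwrite(f"pics/{n}2.png",c["pixels"])
print(bot.current_clock(),bot.current_joints())
im=lambda n,x,y,w,h,k:cv2.resize(cv2.imread(f"pics/{n}2.png")[y:y+h,x:x+w],None,fx=k,fy=k,interpolation=2)
cv2.imwrite("pics/m2.png",np.vstack([np.hstack([im("top",210,190,50,50,8),im("side",258,215,50,50,8)])[:300],
  np.hstack([im("wrist",0,0,560,420,.7142),im("side",200,290,160,120,2.5)])]))
E
```

```text
[-0.  -0.5 -0.1]
[ 0.7  0.5 -0.5]
[-0.2  0.2 -0.8] 8.1
11.9833 [-7.77183093e-01  1.17473948e-01  1.56272691e+00  5.72686616e-05
  1.46163474e+00  7.65356877e-01]
```

View pics/m2.png

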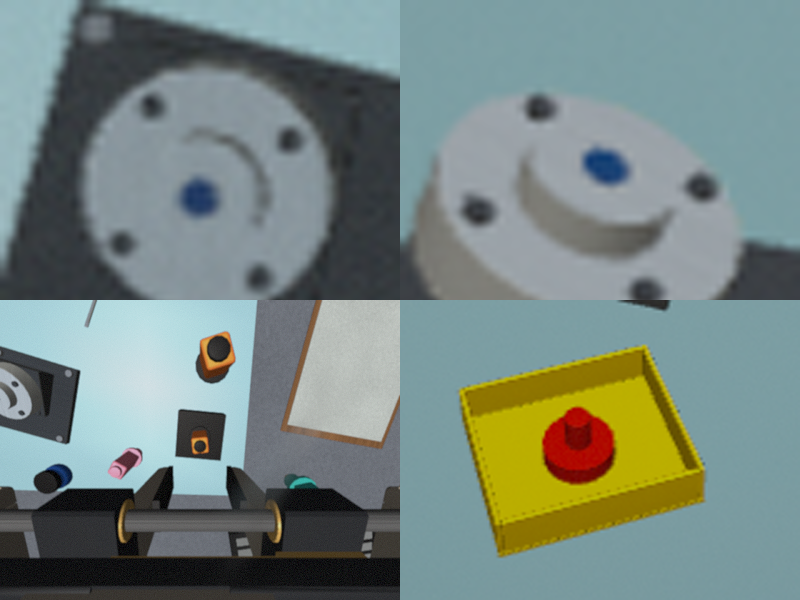

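The cap is upright in the tray. The blue spot is at about (235,214.5) in the top view and (283.5,235.7) in the side view, so I'll triangulate it and grasp the probe.

```bash
python3 - <<'E'
from h import *
from workcell import bot
T,S=dict(np.load("top2.npz")),dict(np.load("side2.npz")); uv=[]
for c,(x,y,w,h) in((T,(220,200,30,30)),(S,(270,225,30,22))):
    v=cv2.cvtColor(c["pixels"],cv2.COLOR_BGR2HSV)[y:y+h,x:x+w]
    m=cv2.inRange(v,(100,130,60),(130,255,255)); b,a=np.nonzero(m); uv.append([a.mean()+x,b.mean()+y]); print(len(a),uv[-1])
P=[np.diag([1,1,1])@np.array([[c["fx"],0,c["cx"]],[0,c["fy"],c["cy"]],[0,0,1]])@np.c_[c["R"],c["t"]] for c in(T,S)]
X=cv2.triangulatePoints(P[0],P[1],*[np.array(u) for u in uv]).ravel(); print("spot",X[:3]/X[3])
q=least_squares(lambda q:np.r_[proj(T,[*q,.088])[0]-uv[0],proj(S,[*q,.088])[0]-uv[1]],H[:2]); print(q.x,q.fun)
F=lambda:np.round(bot.current_contact_force(),1)
bot.set_gripper(.55,40)
bot.line_to(PR+[0,0,.058],None,.12); print(F())
bot.set_gripper(0); print(bot.current_opening()*92,bot.current_grip_force(),F(),bot.current_ee_pos()-PR)
bot.line_to(PR+[0,0,.16],None,.08); print(F(),bot.current_opening()*92,bot.current_clock())
R=tools(-N,RH.apply([0,1,0]))[1]
bot.goto(np.array([q.x[0],q.x[1],.088])+N*(.016+.058+.04),R)
print(F(),bot.current_ft_torque(),bot.current_clock())
for n in("top","side","wrist"):
    c=bot.read_camera(n); np.savez(n+"3.npz",**c); cv2.imwrite(f"pics/{n}3.png",c["pixels"])
im=lambda n,x,y,w,h,k:cv2.resize(cv2.imread(f"pics/{n}3.png")[y:y+h,x:x+w],None,fx=k,fy=k,interpolation=2)
cv2.imwrite("pics/m3.png",np.hstack([im("top",205,180,60,75,6.6667),im("side",255,190,60,75,6.6667)]))
E
```

```text
10 [np.float64(234.2), np.float64(214.1)]
15 [np.float64(283.06666666666666), np.float64(235.26666666666668)]
spot [0.54009746 0.01988648 0.08963157]
[0.54036756 0.01915678] [ 0.31947679 -0.13580294  0.09820747  0.44197798]
[-0.   1.1  0.2]
24.553050699690623 39.15268063545227 [-0.1  0.4  1.8] [ 8.98327232e-05 -2.32143846e-05  5.81719770e-02]
[-0.3 -0.3 -2.8] 24.171212726317396 15.7833
[-0.2 -0.4 -2.5] [ 9.11178408e-02  4.23308614e-01 -1.14825100e-04] 17.05
```

View pics/m3.png

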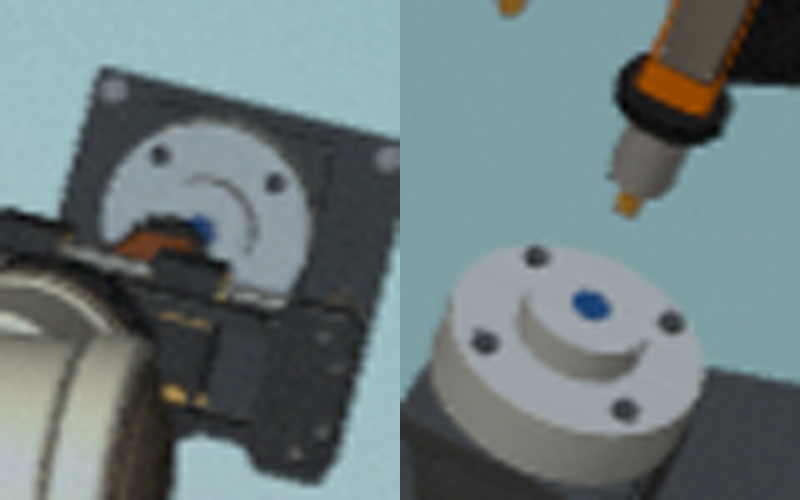

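The side view shows the probe tip at about (288.6,222.3) and the spot at (283.6,235.7). I'll compare that with the projected geometry and check the wrist view too.

```bash
python3 - <<'E'
from h import *
from workcell import bot
S,W=dict(np.load("side3.npz")),dict(np.load("wrist3.npz"))
R=Ro.from_rotvec(bot.current_tool_rot()); p=bot.current_ee_pos(); a=-R.apply([0,0,1]); o=p-.058*a
print("axis err deg",np.degrees(np.arccos(a@N)), "tip above spot",(o-.016*a-[.5402,.0193,.088]).round(4),.04*N)
pts=np.array([o-.016*a,o,o+.034*a,[.5402,.0193,.088]])
print("side",proj(S,pts).round(1).tolist()); print("side crop",((proj(S,pts)-[255,190])*6.667+[400,0]).round(0).tolist())
print("wrist",proj(W,pts).round(1).tolist())
im=cv2.imread("pics/wrist3.png"); cv2.imwrite("pics/w3.png",cv2.resize(im,(800,600)))
E
```

```text
axis err deg 0.0405071633922708 tip above spot [-0.0127  0.0023  0.0377] [-0.01323634  0.00345886  0.0375877 ]
side [[288.6, 222.3], [291.0, 216.9], [296.1, 205.1], [283.2, 235.7]]
side crop [[624.0, 215.0], [640.0, 179.0], [674.0, 100.0], [588.0, 305.0]]
wrist [[278.1, 215.9], [278.0, 221.0], [277.8, 234.4], [277.2, 206.4]]
```

View pics/w3.png

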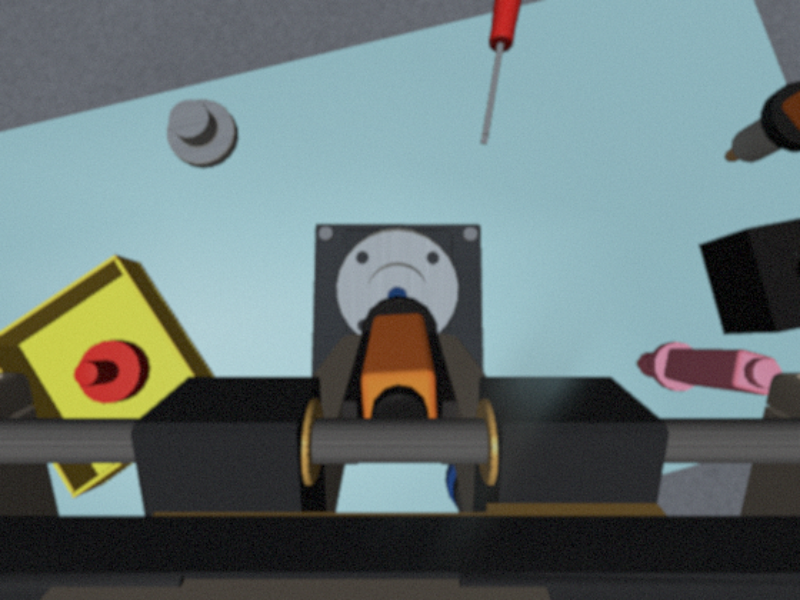

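The projected tip, collar and spot all match the pictures to within a pixel, and the wrist view shows the spot in line ahead of the collar at (278,205). I'll approach slowly and press with force feedback.

```bash
cat > press.py <<'E'
from h import *
from workcell import bot
SP=np.array([.5402,.0193,.088]); R=tools(-N,RH.apply([0,1,0]))[1]
def f():
    v=[]
    for _ in range(8): bot.hold(.03); v.append(bot.current_contact_force())
    return np.mean(v,0)
def to(d,sp): bot.line_to(SP+N*(.074+d),R,sp)
E
python3 - <<'E'
from press import *
to(.008,.04); bot.hold(.3); b=f(); np.save("b.npy",b); print("base",b)
for d in[.003,.002,.001,0,-.001,-.002,-.003,-.004,-.005,-.006,-.007]:
    to(d,.02); bot.hold(.15); g=f()-b; e=(bot.current_ee_pos()-SP)@N-.074
    print(d,round(e,4),"Fn",round(g@N,2),"Ft",round(np.linalg.norm(g-N*(g@N)),2))
    if g@N>4.8: break
print(bot.current_clock())
E
```

```text
base [-0.14266961  0.23083901 -2.3299429 ]
0.003 0.0031 Fn 0.34 Ft 0.46
0.002 0.002 Fn -0.07 Ft 0.45
0.001 0.001 Fn 0.22 Ft 0.22
0 0.0001 Fn 0.64 Ft 0.39
-0.001 -0.0009 Fn 2.79 Ft 0.7
-0.002 -0.0019 Fn 3.17 Ft 0.83
-0.003 -0.003 Fn 3.66 Ft 0.99
-0.004 -0.004 Fn 4.66 Ft 1.32
-0.005 -0.0049 Fn 4.96 Ft 0.82
24.8667
```

Contact began near the expected height, and at 5 mm the force is 5 N, which is half way in. A last look before handing in.

```bash
python3 - <<'E'
from press import *
b=np.load("b.npy"); g=f()-b; print(g@N,bot.current_opening()*92,bot.current_grip_force())
c=bot.read_camera("side"); R_=Ro.from_rotvec(bot.current_tool_rot()); a=-R_.apply([0,0,1]); o=bot.current_ee_pos()-.058*a
x,y,k=245,180,7.5
print(((proj(c,np.array([o,o+.034*a,SP]))-[x,y])*k).round(0).tolist())
cv2.imwrite("pics/f.png",cv2.resize(c["pixels"][y:y+75,x:x+75],None,fx=k,fy=k,interpolation=2))
E
```

```text
4.809496292903205 24.562519401033356 39.16264850108064
[[298.0, 391.0], [334.0, 307.0], [287.0, 418.0]]
```

View pics/f.png

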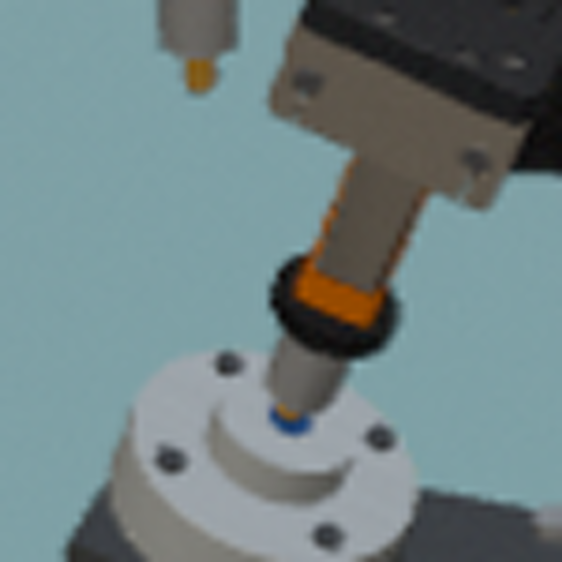

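The close-up shows the brass tip on the blue spot at about (290,416) in the crop. The collar is where predicted at (334,307), so the probe hasn't slipped, and it sits square to the face. I'm handing it in.

```bash
python3 -c "
from workcell import bot
print(bot.job_done())"
```

```text
the job is handed in; nothing more can be done
None
```

Job handed in at about 25 s of the 58 s allowed: the cap stands upright in the yellow tray, and the probe is held square on the blue spot at about 5 N, roughly half way in; the hub, screwdriver and jar were not touched.

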